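# Load a tin into the weighted ratchet press

## Robot

A 6-joint arm with a two-finger parallel gripper is mounted at the origin on a cart in front of the work surface, level with it; the furniture and walls round the work are solid. World frame = base frame: x ahead of the robot, y to its left, z up, the work surface at z = 0. Lengths are in m, angles in rad, forces in N, time in s.
With the tool pointing down it reaches from about 0.35 to 0.85 m from the base axis. Payload 8.1 kg.
Tool frame: the origin (TCP) lies midway between the tips of the shut fingers; the grasp point (between the pads) lies robot.grip_depth behind it (robot.grip_depth is the distance from the TCP to the grasp point, in m); z points along the fingers, y is the line along which they close (so a half turn about z gives the same grasp; the last joint's range is limited). The gripper opens to 93 mm and grips with 3 to 60 N. Pads are 15 mm wide; open, the fingers measure 128 mm over their backs; the gripper's body (75 mm by 188 mm) begins 65 mm behind the grasp point.
Start: joints at [-1.254, 0.13, 1.488, -0, 1.523, -0.085], TCP at [0.235, -0.552, 0.219] pointing down, gripper open.
Joint ranges: [-2.96, 2.96], [-0.89, 2.26], [0.02, 2.5], [-1.34, 4.48], [0, 2.73], [-2.66, 2.66]. Speed limits (rad/s): [2.39, 2.39, 2.79, 3.14, 3.14, 3.14].

## Interface

Orientations are given as a rotation vector (axis times angle).
In Python, from plant import robot gives the robot as it stands.
- The arm moves only by the tool carry_out, never from a script. Its argument "rows" is a list of rows, each a list of 6 numbers: the shift along the tool's x, y, z in m, then the turn, a rotation vector about the tool's x, y, z in degrees. A call has 1 to 12 rows; each row is the pose to reach, as a shift and turn from the pose commanded when the call began, along the tool's axes at that moment; what a row does not reach only later rows make up. A row lasts 1/8 s, in which the tool goes at most 62.5 mm and 10.7 degrees, less where a joint would pass 70% of its speed; a pose out of reach is approached as far as the arm can. A call with a gripper value outside its range is refused whole. "jaw" is the closure in counts, from 0 (fully open) to 255 (shut), set as the call begins (left out, the last holds). The fingers move at their own pace and stop on an object; "force" is the grip in N (left out, the last holds). Time passes only in rows, so rows that repeat a pose let the fingers close. It gives the time, the measured TCP pose, the force, the opening and the grip force at its end, in the units of the state.
- robot.read_state(): the state, without advancing time (a new reading comes with each control period).
- robot.read_camera(name): name is "scene" or "side" or "wrist"; returns the picture (384x512x3 uint8, red, green, blue); there is no depth.
- robot.camera_model(name): a dict with "fx", "fy", "cx", "cy" (pixels), "dist" ([k1, k2, p1, p2, k3] as OpenCV has them; the pictures are not rectified), "R" (3x3) and "t" (3): a world point X has camera coordinates R X + t; the wrist camera has in their place "mount" (4x4, takes a point from camera to tool coordinates, whose origin is the TCP and whose axes are the flange's). Camera axes: x right, y down, z forward; pixel columns grow to the right and rows downward; lengths in m; the calibration is good to about 2 mm. A picture is of the moment at which its call begins: read the wrist's pose just before it. camera_model takes no time and is no camera call.
- robot.close_job(): hands the job in; it is judged then, once.
Trained networks look in the newest picture that a camera, given by its name, has taken for a name from the list of things; names that differ only in an ending like _2 or _b are one class to them, and where a whole thing is asked for, a point or a joint stands for the part that bears it (a point fixed in the world has none). Each returns a list of dicts, best first, with "conf" (0 to 1); they miss things now and then, are a little off and sometimes report something else, mostly with a low value. They report only what shows in the picture. A call takes as long as a camera call. They do not tell look-alikes from the thing itself.
- robot.outline_of(camera, target): "pixels" (384x512 bool, what is visible of it) and "pixel" ([column, row] in pixels, amid what is visible of it).
The state is a dict: "t": time; "q": joint angles; "dq": joint speeds; "joint_torque": joint torques, N m; "tool_pos": TCP position; "orientation": TCP orientation; "force": force on the tool from outside, world axes, zero at the start; "wrist_torque": the same for the moment, N m; "opening": finger opening in m; "gripper_force": force on a finger pad.
Only numpy, scipy, OpenCV 4.12 (cv2) and the standard library are available. Lean on these libraries where they do the work, as an engineer would, in place of code of your own. Each camera call takes 0.05 s, during which the arm holds its last target. There are 200 camera calls.

## Task

Lift the press head by the bare end of its arm, click by click, until it hangs by itself on the top tooth, leaving the two release levers alone. Push the flat tin along the worktop into the bay under the head, up to the stop. Then squeeze the two release levers together, lower the head slowly and gently until its foot sits on the tin, and let go so that the head's own weight presses the tin; neither bang nor force the foot onto the tin, and leave the other things where they are.

Things in the scene. Friction and masses are not known exactly. Their poses are not given: they have to be found in the camera images.
- press_stand: fixed press stand, 24x22 mm steel column 198 high on a low base. Origin at the column's foot, z up; the head's arm reaches along -x. Under it the tin bay: 12 mm high rails 95 mm apart, centred on x = -90 mm, mouth open to -y (flared, ends at y = -52 mm), stop face at y = +44 mm. The tin is pushed in along +y
- press_spot (a point): on the worktop straight below the round pressing foot (56 mm across), stand frame (-90, 0, 0) mm, axes as the stand; the tin's centre belongs here and gets here when it meets the stop. Its rubber underside (gives 1 mm for 8 N) lies 52 to 68 mm below the arm's mid-height: the stiff screw stem is set differently each time, so it meets the tin at a head height from -0.018 to -0.002 that must be felt
- press_head (a joint): height of the sliding head, m, up positive: 0 with the pawl on the lowest of six teeth, 0.040 on the top one, 0.008 a tooth; stops at 0.046 and -0.034. Starts on the first or second tooth. Lifting takes about 8 N, to 20 N as the pawl climbs a tooth; let go, it sinks onto the tooth under the pawl. No teeth below 0: pawl out, it falls. Weighs about 7 N
- bar_grip (a point): middle of the bare end of the arm, moves with the head (110 mm over the worktop at head 0); axes as the stand. The arm is an aluminium bar along x, 22 wide (y), 20 high, ending 22 mm beyond this point; grip from above, across y. The release levers begin 29 mm from it towards the column
- release_grip (a point): where to squeeze the release; moves with the head, 36 mm above and 55 nearer the column than bar_grip; axes as the stand. Two alike black sprung levers on the arm, outer faces here at about y = +32 and -32 mm at rest, 32 long (x), tops 14 mm above here; the +y one carries the pawl. 5 N moves them, 9 N frees the pawl (46 mm over both), 12 N reaches their stops (36 mm)
- release_lever (a joint): angle of the +y lever with the pawl, rad: 0 at rest (pawl in the teeth), clear of the teeth above about 0.30, stop at 0.50; also swings up to 0.27 as a tooth passes. Squeezed with 15 N or more across both levers, the fingers also carry the head by friction
- flat_tin: low round food tin, 86 mm across, 40 high, about 0.3 kg, loose, standing before the bay's mouth. Origin at the centre of its underside
- spotted_mug: bystander: white mug with dark spots, 82x114x91 mm, origin under its centre; to be left alone
- timer: bystander: round kitchen timer, 64 across, 55 high, origin under its centre; to be left alone
- spice_pot: bystander: spice jar, 45 across, 106 high, origin under its centre; to be left alone
Things that resemble listed ones, but are neither listed nor needed, are in the scene too. There is more than one size of the flat_tin; the one meant has the size given above.

How it is judged:
By the outcome, as a careful person would: the job done as asked, in the order asked, and still so for the second after the job is handed in, with the robot touching nothing.
It also fails if it takes over 72 s, if anything falls off the work surface, if the arm or the gripper's body presses on something with over 40 N, if the wrist force passes 120 N, or if a joint passes its speed limit or range.

## Working session

There is one attempt and no reset: what is moved stays moved. The work goes in short steps, Python scripts to look and compute and a tool call to move; the robot and the scene stay as the last step left them, time stands still between calls to the robot, and variables do not carry over. Pictures are saved under pics/ and viewed, at most 10 in all, crops included, and the job is handed in when it is done.

Besides the shell and the picture viewer there is one more tool, called as a command line: name --pt "numbers of a row" for each row, then --argument value for the rest. carry_out: Moves the arm, as the interface text tells. Its arguments: {"type":"object","properties":{"rows":{"type":"array"},"jaw":{"type":"number"},"force":{"type":"number"}},"required":["rows"]}

```bash
ls; mkdir -p pics; python3 - <<'E'
from plant import robot
import cv2,numpy as np
s=robot.read_state();print({k:np.round(v,3) for k,v in s.items()},robot.grip_depth)
a=robot.read_camera("scene");b=robot.read_camera("side")
cv2.imwrite("pics/a.png",cv2.cvtColor(np.hstack([a,b]),cv2.COLOR_RGB2BGR)[:, :]) 
im=cv2.imread("pics/a.png");cv2.imwrite("pics/a.png",np.vstack([im[:,:512],im[:,512:]])[:, :])
im=cv2.imread("pics/a.png");cv2.imwrite("pics/a.png",cv2.resize(im,(400,600)))
cv2.imwrite("pics/scene.png",cv2.cvtColor(a,cv2.COLOR_RGB2BGR));cv2.imwrite("pics/side.png",cv2.cvtColor(b,cv2.COLOR_RGB2BGR))
for c in("scene","side"):
  m=robot.camera_model(c);print(c,m)
  for n in("press_stand","press_head","bar_grip","release_grip","release_lever","flat_tin","spotted_mug","timer","spice_pot"):
    for d in robot.outline_of(c,n):
      p=d["pixels"];r,cc=np.where(p)
      print(n,round(d["conf"],2),np.round(d["pixel"]),p.sum(),(cc.min(),cc.max(),r.min(),r.max()) if p.any() else "")
E
```

```text
pics
{'t': np.float64(0.0), 'q': array([-1.254,  0.131,  1.489, -0.   ,  1.523, -0.085]), 'dq': array([-0.001, -0.001,  0.001, -0.002, -0.001, -0.001]), 'joint_torque': array([ 2.0000e-03, -5.5985e+01, -4.9175e+01,  7.7000e-02,  3.5000e-02,
       -0.0000e+00]), 'tool_pos': array([ 0.234, -0.552,  0.218]), 'orientation': array([-3.077, -0.626,  0.   ]), 'force': array([ 0.307, -1.037,  0.08 ]), 'wrist_torque': array([ 0.004, -0.036, -0.063]), 'gripper_force': np.float64(0.0), 'opening': np.float64(0.093)} 0.0188
scene {'fx': 463.64927975177335, 'fy': 463.64927975177335, 'cx': 262.49690579562974, 'cy': 187.08181411973268, 'dist': array([-0.16566782,  0.        ,  0.        ,  0.        ,  0.        ]), 'R': array([[-0.6364962 , -0.77126747,  0.00436757],
       [-0.56207366,  0.45996432, -0.68739074],
       [ 0.52815319, -0.43997649, -0.72627467]]), 't': array([0.33726842, 0.35116246, 1.08007795])}
press_stand 0.75 [217. 222.] 2281 (np.int64(195), np.int64(259), np.int64(170), np.int64(269))
press_stand 0.54 [225. 214.] 1129 (np.int64(199), np.int64(245), np.int64(189), np.int64(241)
[... 1915 characters left out ...]
03), np.int64(263), np.int64(183), np.int64(227))
release_lever 0.45 [233. 193.] 191 (np.int64(206), np.int64(240), np.int64(191), np.int64(206))
release_lever 0.36 [217. 209.] 2465 (np.int64(197), np.int64(268), np.int64(168), np.int64(256))
flat_tin 0.64 [265. 225.] 620 (np.int64(253), np.int64(281), np.int64(209), np.int64(235))
spotted_mug 0.74 [293. 176.] 636 (np.int64(278), np.int64(306), np.int64(158), np.int64(187))
timer 0.78 [205. 276.] 591 (np.int64(194), np.int64(219), np.int64(261), np.int64(289))
spice_pot 0.55 [239. 201.] 1186 (np.int64(202), np.int64(263), np.int64(183), np.int64(227))
spice_pot 0.52 [239. 173.] 323 (np.int64(233), np.int64(245), np.int64(160), np.int64(190))
```

```bash
python3 - <<'E'
import cv2,numpy as np
a=cv2.imread("pics/scene.png")[125:310,150:365];b=cv2.imread("pics/side.png")[140:300,180:320]
cv2.imwrite("pics/b.png",np.hstack([cv2.resize(a,None,fx=2,fy=3.2*2/2,interpolation=3)[:592] if 0 else cv2.resize(a,(430,370),interpolation=3),cv2.resize(b,(324,370),interpolation=3)]))
E
```

```text
(no output)
```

View pics/b.png

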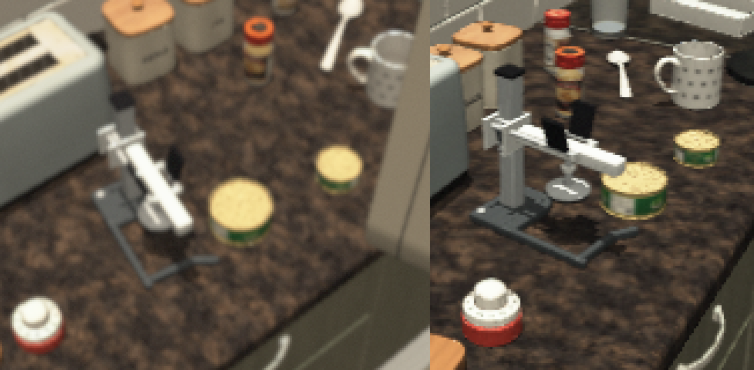

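```bash
python3 - <<'E'
import cv2,numpy as np
a=cv2.imread("pics/scene.png")[165:275,190:290];b=cv2.imread("pics/side.png")[160:270,190:290]
o=[]
for im,(c0,r0) in((a,(190,165)),(b,(190,160))):
  im=cv2.resize(im,(400,440),interpolation=cv2.INTER_CUBIC)
  for k in range(0,100,10):
    cv2.line(im,(k*4,0),(k*4,6 if k%50 else 14),(0,0,255),1);cv2.putText(im,str(c0+k),(k*4,16),0,.33,(0,255,255),1)
  for k in range(0,110,10):
    cv2.line(im,(0,k*4),(8,k*4),(0,0,255),1);cv2.putText(im,str(r0+k),(8,k*4+4),0,.33,(0,255,255),1)
  o.append(im)
cv2.imwrite("pics/c.png",np.hstack(o))
E
```

```text
(no output)
```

View pics/c.png

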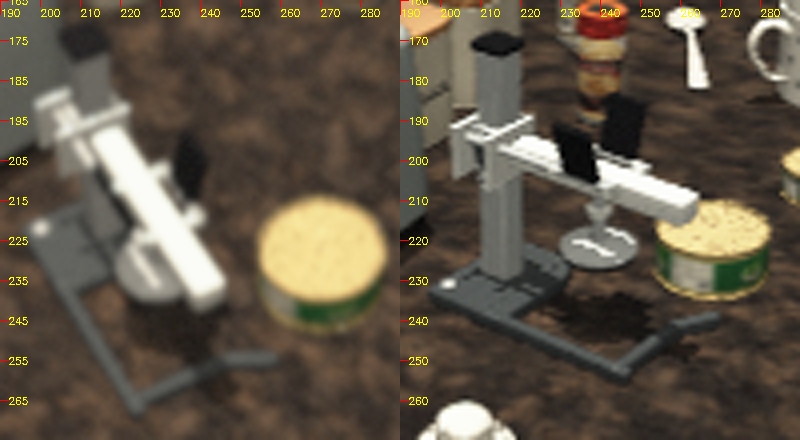

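```bash
cat > h.py <<'E'
from plant import robot
import numpy as np, cv2
from scipy.optimize import least_squares
from scipy.spatial.transform import Rotation as Rot
M={c:robot.camera_model(c) for c in("scene","side")}
def K(m): return np.array([[m["fx"],0,m["cx"]],[0,m["fy"],m["cy"]],[0,0,1.]])
def wristm():
    s=robot.read_state(); m=dict(robot.camera_model("wrist"))
    T=np.eye(4);T[:3,:3]=Rot.from_rotvec(s["orientation"]).as_matrix();T[:3,3]=s["tool_pos"]
    W=np.linalg.inv(T@m["mount"]);m["R"]=W[:3,:3];m["t"]=W[:3,3];return m
def proj(m,X): return cv2.projectPoints(np.atleast_2d(X).astype(float),cv2.Rodrigues(m["R"])[0],m["t"],K(m),m["dist"])[0][:,0]
def ray(m,p):
    u=cv2.undistortPoints(np.array([[p]],float),K(m),m["dist"])[0,0]
    return -m["R"].T@m["t"], m["R"].T@np.array([u[0],u[1],1])
def onz(m,p,z):
    o,d=ray(m,p);return o+d*(z-o[2])/d[2]
def tri(obs):
    f=lambda X:np.concatenate([proj(m,X)[0]-p for m,p in obs])
    r=least_squares(f,[.5,-.1,.1]);return r.x,np.abs(r.fun).max()
E
python3 - <<'E'
from h import *
P={"cap":((210.5,173),(214.5,170.5)),"corner":((224,267),(246.5,253.5)),"flare":((258,254),(268,239.5)),"barend_bot":((241,239.5),(261,215)),"barend_top":((243,233),(264,210)),
"foot":((226,232),(239,222)),"tin":((271,227),(267.5,217)),"timer":((169,284),(206.5,270))}
for k,(a,b) in P.items(): print(k,*tri([(M["scene"],a),(M["side"],b)]), onz(M["scene"],a,.04),onz(M["side"],b,.04))
E
```

```text
cap [0.56636219 0.14135828 0.19301111] 0.4513733794286736 [0.70178063 0.061602   0.04      ] [ 0.75718502 -0.17328781  0.04      ]
corner [0.42416066 0.2173408  0.00475876] 0.18753467374580168 [0.40466822 0.22961536 0.04      ] [0.40028171 0.26431184 0.04      ]
flare [0.40278151 0.12063648 0.00138708] 0.04356889725278279 [0.38145398 0.13775973 0.04      ] [0.37900531 0.17734403 0.04      ]
barend_bot [0.40462452 0.17240666 0.10696014] 0.1266120334016705 [0.44616409 0.14306359 0.04      ] [0.45421128 0.06096454 0.04      ]
barend_top [0.40464202 0.16273705 0.12044707] 1.468268604178263 [0.45995305 0.12560282 0.04      ] [0.45958304 0.02755423 0.04      ]
foot [0.47261987 0.17025175 0.06673132] 0.33241817345532354 [0.49146444 0.15888753 0.04      ] [0.4929272  0.12952853 0.04      ]
tin [0.43576406 0.04913361 0.03065564] 0.5897338037677855 [0.428124   0.05436602 0.04      ] [0.43178569 0.06313371 0.04      ]
timer [0.45695658 0.3639513  0.03199242] 0.6604161502193335 [0.44957517 0.36562633 0.04      ] [0.45342526 0.37216695 0.04      ]
```

```bash
cat >> h.py <<'E'
def down(yaw_y_deg, tilt_axis=None, tilt=0):
    "tool z down, tool y at world heading yaw_y_deg; extra rotvec tilt (deg) about world axis"
    a=np.radians(yaw_y_deg);y=np.array([np.cos(a),np.sin(a),0]);z=np.array([0,0,-1.]);R=np.c_[np.cross(y,z),y,z]
    return R if tilt_axis is None else Rot.from_rotvec(np.radians(tilt)*np.array(tilt_axis)).as_matrix()@R
def rel(pos,R):
    s=robot.read_state();R0=Rot.from_rotvec(s["orientation"]).as_matrix()
    print("t",round(s["t"],2),"pos",np.round(s["tool_pos"],4),"shift mm",np.round(1000*R0.T@(np.array(pos)-s["tool_pos"]),1),"turn",np.round(Rot.from_matrix(R0.T@R).as_rotvec(degrees=True),2))
E
python3 - <<'E'
from h import *
print(robot.camera_model("wrist"))
rel([.40,.12,.33],down(-98.9))
E
```

```text
{'fx': 289.9066344878796, 'fy': 289.9066344878796, 'cx': 255.2148399305154, 'cy': 190.64294477117792, 'dist': array([-0.03252057,  0.        ,  0.        ,  0.        ,  0.        ]), 'mount': array([[ 6.71314970e-04, -9.64764678e-01, -2.63113407e-01,
         7.16335026e-02],
       [ 9.99999436e-01,  8.64129928e-04, -6.17100594e-04,
        -4.24817056e-04],
       [ 8.22721025e-04, -2.63112845e-01,  9.64764714e-01,
        -1.66917553e-01],
       [ 0.00000000e+00,  0.00000000e+00,  0.00000000e+00,
         1.00000000e+00]])}
t 1.0 pos [ 0.2347 -0.5522  0.2186] shift mm [ 415.1 -554.  -111.4] turn [-0.   -0.   31.92]
```

carry_out --pt "0.0 0.0 -0.06 0 0 5" --pt "0.05 -0.06 -0.11 0 0 10" --pt "0.09 -0.11 -0.11 0 0 20" --pt "0.13 -0.166 -0.111 0 0 31.9" --pt "0.17 -0.222 -0.111 0 0 31.9" --pt "0.21 -0.277 -0.111 0 0 31.9" --pt "0.25 -0.332 -0.111 0 0 31.9" --pt "0.29 -0.388 -0.111 0 0 31.9" --pt "0.33 -0.443 -0.111 0 0 31.9" --pt "0.375 -0.5 -0.111 0 0 31.9" --pt "0.415 -0.554 -0.111 0 0 31.9" --pt "0.415 -0.554 -0.111 0 0 31.9"

```text
t: 2.5
tool_pos: [0.3963, 0.1067, 0.3301]
orientation: [-3.132, 0.243, -0.003]
force: [0.2, -1.1, -0.3]
opening: 0.0929
gripper_force: 0.0
```

carry_out --pt "0 0 0 0 0 0" --pt "0 0 0 0 0 0"

```text
t: 2.75
tool_pos: [0.396, 0.1045, 0.3296]
orientation: [3.132, -0.241, -0.0]
force: [-0.3, 0.1, 0.2]
opening: 0.0928
gripper_force: 0.0
```

```bash
python3 - <<'E'
from h import *
rel([.40,.12,.33],down(-98.9))
m=wristm();im=robot.read_camera("wrist");np.save("w1.npy",np.r_[m["R"].ravel(),m["t"]])
cv2.imwrite("pics/w1.png",cv2.cvtColor(im,cv2.COLOR_RGB2BGR))
o=cv2.cvtColor(cv2.resize(im,(768,576),interpolation=3),cv2.COLOR_RGB2BGR)
for k in range(0,512,50):cv2.putText(o,str(k),(int(k*1.5),10),0,.35,(0,0,255),1)
for k in range(0,384,50):cv2.putText(o,str(k),(0,int(k*1.5)+4),0,.35,(0,0,255),1)
cv2.imwrite("pics/w1v.png",o)
for n in("flat_tin","press_head","release_lever","press_stand"):
    for d in robot.outline_of("wrist",n):
      r,cc=np.where(d["pixels"]);print(n,round(d["conf"],2),np.round(d["pixel"]),cc.min(),cc.max(),r.min(),r.max())
E
```

```text
t 2.75 pos [0.396  0.1045 0.3296] shift mm [  1.6 -16.   -0.4] turn [0.03 0.01 0.1 ]
flat_tin 0.98 [283. 131.] 255 310 101 158
flat_tin 0.97 [381. 135.] 358 404 112 151
flat_tin 0.49 [197. 107.] 162 227 16 175
press_head 0.62 [196. 106.] 162 227 17 176
release_lever 0.78 [178. 110.] 161 187 38 133
press_stand 0.59 [200.  77.] 162 245 0 174
```

View pics/w1v.png

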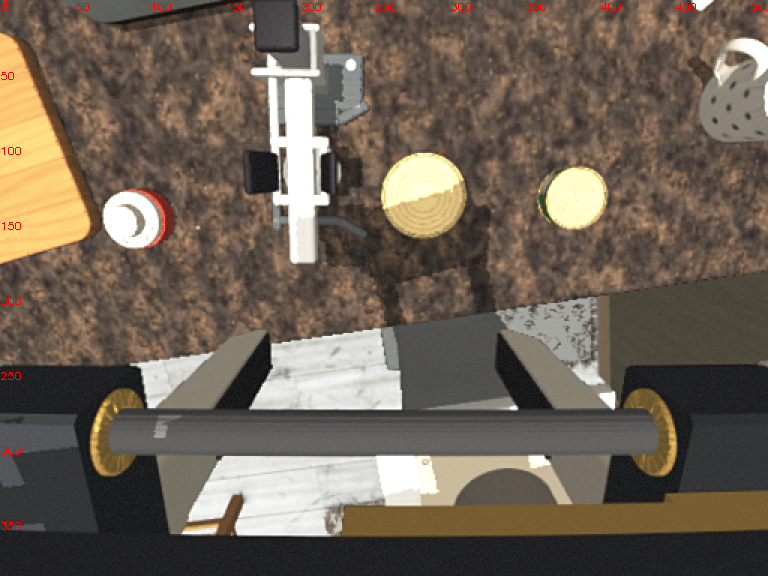

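```bash
python3 - <<'E'
from h import *
w=np.load("w1.npy");m=dict(robot.camera_model("wrist"));m["R"]=w[:9].reshape(3,3);m["t"]=w[9:]
for z in(.12,.128,.136): print(z,onz(m,(202,174.5),z),onz(m,(199,55),z),onz(m,(192.5,174.5),z),onz(m,(211,174.5),z))
print("tin top",onz(m,(283,130),.04),"w",onz(m,(255,130),.04),onz(m,(310,130),.04),onz(m,(283,101.5),.04),onz(m,(283,158),.04))
print("small",onz(m,(381,132),.03),"timer",onz(m,(85,145),.05))
print("cap",onz(m,(185,17),.2),"levers",onz(m,(163,115),.165),onz(m,(227,118),.165),"corner",onz(m,(183,153),.012),"flare end",onz(m,(243,157),.012))
# fit
S,D=M["scene"],M["side"]
def f(p):
    x,y,a,h,L=p;c,s=np.cos(a),np.sin(a);P=lambda X:np.array([x+c*X[0]-s*X[1],y+s*X[0]+c*X[1],X[2]])
    zt=.12+h
    ob=[(m,(192.5,174.5),(-L,.011,zt)),(m,(211,174.5),(-L,-.011,zt)),(S,(210.5,173),(0,0,.2)),(D,(214.5,170.5),(0,0,.2)),(m,(185,17),(0,0,.2)),
     (S,(243.5,238),(-L,-.011,zt-.02)),(S,(235,242),(-L,.011,zt-.02)),(D,(264,212),(-L,-.011,zt-.02)),(D,(256.5,215.5),(-L,.011,zt-.02)),(m,(199,55),None)]
    r=[]
    for M_,px,X in ob:
        if X is None: r.append((proj(M_,P((-.03,0,zt)))[0]-px)[0]);continue
        r+=list(proj(M_,P(X))[0]-px)
    return np.array(r)
r=least_squares(f,[.566,.14,-.15,.008,.163],loss="soft_l1");print(r.x,np.degrees(r.x[2]));print(np.round(f(r.x),1))
E
```

```text
0.12 [0.39774484 0.1754229  0.12      ] [0.54245975 0.15004097 0.12      ] [0.39968161 0.18791976 0.12      ] [0.39591345 0.16359671 0.12      ]
0.128 [0.39921052 0.17368144 0.128     ] [0.54085044 0.14883884 0.128     ] [0.40110614 0.18591276 0.128     ] [0.39741804 0.16210653 0.128     ]
0.136 [0.40067619 0.17193997 0.136     ] [0.53924112 0.14763671 0.136     ] [0.40253066 0.18390575 0.136     ] [0.39892263 0.16061636 0.136     ]
tin top [0.43295531 0.05499931 0.04      ] w [0.43952604 0.09780497 0.04      ] [0.42666102 0.01364191 0.04      ] [0.47497772 0.0495362  0.04      ] [0.38969737 0.06059539 0.04      ]
small [ 0.40584987 -0.10001497  0.03      ] timer [0.45871492 0.36123364 0.05      ]
cap [0.56054428 0.14439091 0.2       ] levers [0.4789982  0.19520203 0.165     ] [0.46470639 0.12538011 0.165     ] corner [0.41898867 0.22316603 0.012     ] flare end [0.39688038 0.12479361 0.012     ]
[ 0.56070704  0.14462143 -0.18360051  0.01185838  0.16264561] -10.519534320923423
[-0.3 -0.7 -1.7 -0.2  0.4  0.2  0.6 -1.9 -0.3 -0.1  1.8  0.1  2.4 -0.5
  0.3  0.4  3.  -0.  -0.1]
```

```bash
python3 - <<'E'
from h import *
rel([.419,.1698,.097],down(-100.1))
E
```

```text
t 3.0 pos [0.3963 0.1032 0.3299] shift mm [ 11.8 -69.3 232.9] turn [-0.   -0.03  1.06]
```

carry_out --pt "0.004 -0.023 0.02 0 0 0.5" --pt "0.008 -0.046 0.05 0 0 1" --pt "0.012 -0.069 0.09 0 0 1" --pt "0.012 -0.069 0.13 0 0 1" --pt "0.012 -0.069 0.165 0 0 1" --pt "0.012 -0.069 0.18 0 0 1" --pt "0.012 -0.069 0.18 0 0 1"

```text
t: 3.88
tool_pos: [0.4184, 0.1701, 0.1493]
orientation: [3.129, -0.272, -0.002]
force: [-0.1, -0.1, -0.2]
opening: 0.0928
gripper_force: 0.0
```

```bash
python3 - <<'E'
from h import *
rel([.419,.1698,.097],down(-100.1))
m=wristm();im=robot.read_camera("wrist")
o=cv2.cvtColor(cv2.resize(im,(768,576),interpolation=3),cv2.COLOR_RGB2BGR)
for k in range(0,512,50):cv2.putText(o,str(k),(int(k*1.5),10),0,.35,(0,0,255),1)
for k in range(0,384,50):cv2.putText(o,str(k),(0,int(k*1.5)+4),0,.35,(0,0,255),1)
cv2.imwrite("pics/w2v.png",o)
for h in(0,.008):
  for L in(.03,.09,.1626):
    X=[np.array([.561,.1446,.12+h])+L*np.array([-np.cos(.1763),np.sin(.1763),0])+e*.011*np.array([np.sin(.1763),np.cos(.1763),0]) for e in(1,-1)]
    print(h,L,np.round(proj(m,X)))
E
```

```text
t 3.88 pos [0.4184 0.1701 0.1493] shift mm [ 0.7  0.2 52.3] turn [0.04 0.07 0.15]
0 0.03 [[238.  39.]
 [273.  40.]]
0 0.09 [[239. 137.]
 [272. 137.]]
0 0.1626 [[240. 237.]
 [270. 238.]]
0.008 0.03 [[237.  36.]
 [274.  36.]]
0.008 0.09 [[238. 138.]
 [273. 139.]]
0.008 0.1626 [[239. 242.]
 [271. 242.]]
```

View pics/w2v.png

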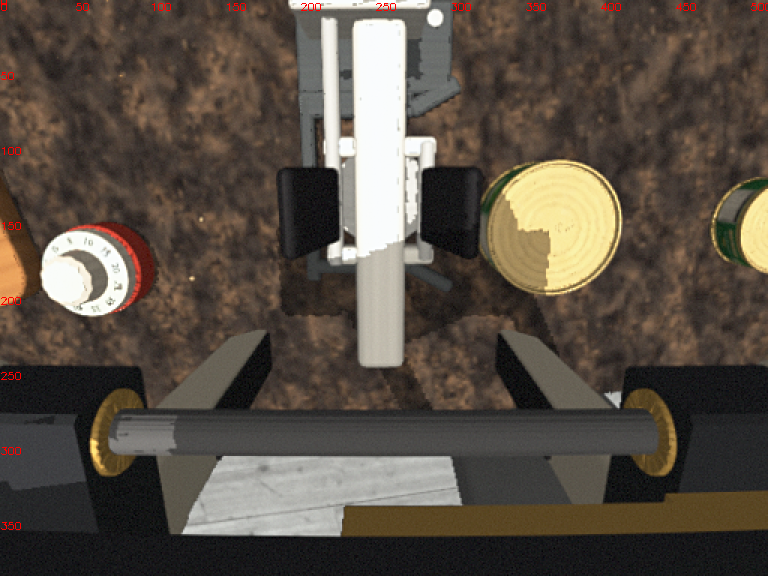

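carry_out --pt "0.001 0 0.02 0 0 0" --pt "0.001 0 0.04 0 0 0" --pt "0.001 0 0.05 0 0 0" --pt "0.001 0 0.052 0 0 0" --pt "0.001 0 0.052 0 0 0"

```text
t: 4.55
tool_pos: [0.4203, 0.1708, 0.0986]
orientation: [-3.129, 0.271, -0.002]
force: [-0.2, -0.6, 0.3]
opening: 0.0927
gripper_force: 0.0
```

carry_out --pt "0 0 0 0 0 0" --pt "0 0 0 0 0 0" --pt "0 0 0 0 0 0" --pt "0 0 0 0 0 0" --pt "0 0 0 0 0 0" --pt "0 0 0 0 0 0" --jaw 255 --force 45

```text
t: 5.3
tool_pos: [0.4196, 0.1707, 0.0976]
orientation: [3.13, -0.27, -0.0]
force: [0.2, 0.6, 0.3]
opening: 0.0375
gripper_force: 0.0
```

carry_out --pt "0 0 0 0 0 0" --pt "0 0 0 0 0 0" --pt "0 0 0 0 0 0" --pt "0 0 0 0 0 0"

```text
t: 5.8
tool_pos: [0.4197, 0.1712, 0.0977]
orientation: [-3.129, 0.27, -0.0]
force: [1.4, 5.4, -1.9]
opening: 0.0217
gripper_force: 45.0
```

carry_out --pt "0 0 -0.003 0 0 0" --pt "0 0 -0.006 0 0 0" --pt "0 0 -0.009 0 0 0" --pt "0 0 -0.012 0 0 0"

```text
t: 6.3
tool_pos: [0.4197, 0.1712, 0.108]
orientation: [-3.129, 0.27, -0.0]
force: [11.8, 8.3, -21.3]
opening: 0.0218
gripper_force: 45.0
```

carry_out --pt "0 0 -0.003 0 0 0" --pt "0 0 -0.006 0 0 0" --pt "0 0 -0.009 0 0 0" --pt "0 0 -0.012 0 0 0" --pt "0 0 -0.014 0 0 0"

```text
t: 6.92
tool_pos: [0.4197, 0.1712, 0.1222]
orientation: [-3.129, 0.27, -0.0]
force: [8.1, 7.0, -14.4]
opening: 0.0216
gripper_force: 45.0
```

carry_out --pt "0 0 -0.002 0 0 0" --pt "0 0 -0.004 0 0 0" --pt "0 0 -0.006 0 0 0" --pt "0 0 -0.008 0 0 0" --pt "0 0 -0.008 0 0 0"

```text
t: 7.55
tool_pos: [0.4197, 0.1712, 0.131]
orientation: [-3.129, 0.27, 0.0]
force: [4.1, 6.9, -7.3]
opening: 0.0216
gripper_force: 45.0
```

```bash
python3 - <<'E'
from h import *
s=robot.read_state();print(s["t"],s["tool_pos"],s["force"],s["wrist_torque"])
b=cv2.cvtColor(robot.read_camera("side"),4);a=cv2.cvtColor(robot.read_camera("scene"),4)
cv2.imwrite("pics/s2.png",b)
a=a[150:270,180:300];b=b[150:270,190:310]
o=[]
for im,(c0,r0) in((a,(180,150)),(b,(190,150))):
  im=cv2.resize(im,(400,400),interpolation=cv2.INTER_CUBIC)
  for k in range(0,120,10):
    cv2.putText(im,str(c0+k),(k*10//3,10),0,.3,(0,255,255),1);cv2.putText(im,str(r0+k),(0,k*10//3+4),0,.3,(0,255,255),1)
  o.append(im)
cv2.imwrite("pics/d.png",np.hstack(o))
E
```

```text
7.55 [0.41968222 0.17116011 0.13104913] [ 4.09035685  6.87439483 -7.28774125] [ 0.96682354 -0.63639821  0.0514051 ]
```

View pics/d.png

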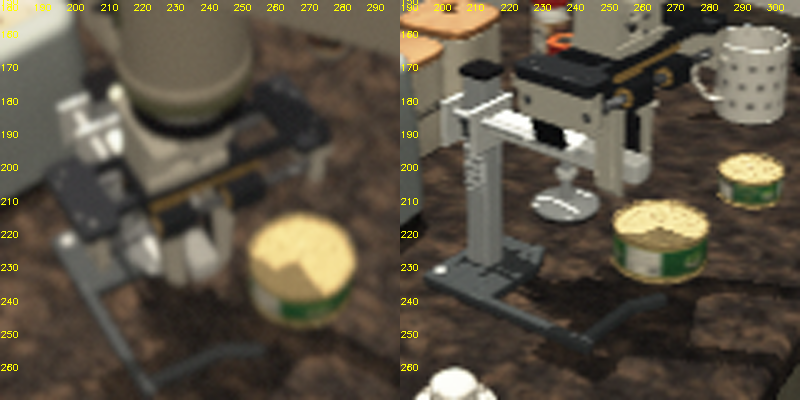

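carry_out --pt "0 0 -0.001 0 0 0" --pt "0 0 -0.002 0 0 0" --pt "0 0 -0.003 0 0 0" --pt "0 0 -0.0035 0 0 0" --pt "0 0 -0.0035 0 0 0"

```text
t: 8.28
tool_pos: [0.4197, 0.1712, 0.1345]
orientation: [-3.129, 0.27, -0.0]
force: [4.8, 6.2, -8.5]
opening: 0.0215
gripper_force: 45.0
```

carry_out --pt "0 0 -0.0005 0 0 0" --pt "0 0 -0.001 0 0 0" --pt "0 0 -0.0015 0 0 0" --pt "0 0 -0.0015 0 0 0"

```text
t: 8.78
tool_pos: [0.4197, 0.1712, 0.136]
orientation: [-3.129, 0.27, -0.0]
force: [4.0, 6.2, -8.4]
opening: 0.0217
gripper_force: 45.0
```

carry_out --pt "0 0 -0.0005 0 0 0" --pt "0 0 -0.001 0 0 0" --pt "0 0 -0.001 0 0 0"

```text
t: 9.15
tool_pos: [0.4197, 0.1711, 0.1363]
orientation: [-3.129, 0.27, 0.0]
force: [8.2, 7.3, -12.7]
opening: 0.0215
gripper_force: 45.0
```

carry_out --pt "0 0 -0.0005 0 0 0" --pt "0 0 -0.001 0 0 0" --pt "0 0 -0.001 0 0 0"

```text
t: 9.52
tool_pos: [0.4196, 0.1712, 0.1363]
orientation: [-3.129, 0.27, 0.0]
force: [12.7, 9.6, -21.5]
opening: 0.0212
gripper_force: 45.0
```

carry_out --pt "0 0 0.002 0 0 0" --pt "0 0 0.004 0 0 0" --pt "0 0 0.005 0 0 0" --pt "0 0 0.006 0 0 0" --pt "0 0 0.007 0 0 0" --pt "0 0 0.0075 0 0 0" --pt "0 0 0.008 0 0 0" --pt "0 0 0.008 0 0 0"

```text
t: 10.52
tool_pos: [0.4197, 0.1712, 0.1302]
orientation: [-3.129, 0.27, -0.0]
force: [3.4, 6.0, -4.6]
opening: 0.0218
gripper_force: 45.0
```

carry_out --pt "0 0 0.0005 0 0 0" --pt "0 0 0.001 0 0 0" --pt "0 0 0.001 0 0 0"

```text
t: 10.9
tool_pos: [0.4197, 0.1712, 0.1299]
orientation: [-3.129, 0.27, -0.0]
force: [-0.3, 5.8, 1.2]
opening: 0.0216
gripper_force: 45.0
```

carry_out --pt "0 0 0 0 0 0" --pt "0 0 0 0 0 0" --pt "0 0 0 0 0 0" --pt "0 0 0 0 0 0" --pt "0 0 0 0 0 0" --jaw 60

```text
t: 11.52
tool_pos: [0.4196, 0.1706, 0.1296]
orientation: [3.13, -0.271, -0.0]
force: [0.5, -0.3, -0.1]
opening: 0.067
gripper_force: 0.0
```

carry_out --pt "0 0 -0.01 0 0 0" --pt "0 0 -0.03 0 0 0" --pt "0 0 -0.06 0 0 0" --pt "0 0 -0.1 0 0 0" --pt "0 0 -0.14 0 0 0" --pt "0 0 -0.15 0 0 0" --pt "0 0 -0.15 0 0 0"

```text
t: 12.4
tool_pos: [0.42, 0.1708, 0.2801]
orientation: [-3.129, 0.27, -0.002]
force: [0.3, -0.4, -1.0]
opening: 0.0711
gripper_force: 0.0
```

```bash
python3 - <<'E'
from h import *
a=cv2.imread("pics/s2.png");b=cv2.cvtColor(robot.read_camera("side"),4);cv2.imwrite("pics/s3.png",b)
c=cv2.cvtColor(robot.read_camera("scene"),4);cv2.imwrite("pics/c3.png",c)
def loc(im): 
    return None
# stand frame
x0,y0,a_=.561,.1446,-.1763
ca,sa=np.cos(a_),np.sin(a_);W=lambda X:np.array([x0+ca*X[0]-sa*X[1],y0+sa*X[0]+ca*X[1],X[2]])
tin=np.array([.433,.0555]);d=tin-[x0,y0];print("tin in stand",ca*d[0]+sa*d[1],-sa*d[0]+ca*d[1],"spot",W((-.09,0,0)))
dirx=np.array([ca,sa,0])
# tilt: tool y along -stand x heading; body leaning to -y
for hd in(-10.1,169.9):
    for tl in(30,):
        Rm=down(hd,dirx,tl)
        print(hd,"tool z",Rm[:,2]);rel(W((-.128,-.20,.17)),Rm)
for n in("flat_tin","press_head"):
    for c in("side","scene"):
      for d in robot.outline_of(c,n):
        r,cc=np.where(d["pixels"]);print(n,c,round(d["conf"],2),cc.min(),cc.max(),r.min(),r.max())
E
```

```text
tin in stand -0.110388836091938 -0.11016857476734125 spot [0.47239506 0.16038493 0.        ]
-10.1 tool z [ 0.08769407  0.49224968 -0.8660254 ]
t 12.5 pos [0.4191 0.1705 0.2781] shift mm [ 15.7 200.6 108.3] turn [ 23.41  23.68 -87.56]
169.9 tool z [ 0.08769407  0.49224968 -0.8660254 ]
t 12.5 pos [0.4191 0.1705 0.2781] shift mm [ 15.7 200.6 108.3] turn [ 23.7  -23.43  87.93]
flat_tin side 0.8 285 304 196 212
flat_tin side 0.66 253 282 210 234
flat_tin side 0.65 193 219 262 289
flat_tin scene 0.86 307 330 199 220
flat_tin scene 0.63 255 285 215 247
press_head side 0.86 202 264 173 217
press_head side 0.64 198 269 168 256
press_head side 0.43 254 281 211 233
press_head scene 0.7 197 245 182 233
press_head scene 0.69 195 258 180 269
```

carry_out --pt "0.004 0.03 0 2.6 2.6 -9.7" --pt "0.008 0.06 0 5.2 5.3 -19.5" --pt "0.012 0.09 0 7.8 7.9 -29.2" --pt "0.016 0.12 0 10.4 10.5 -38.9" --pt "0.02 0.15 0.01 13 13.2 -48.7" --pt "0.024 0.175 0.02 15.6 15.8 -58.4" --pt "0.028 0.195 0.03 18.2 18.4 -68.1" --pt "0.032 0.2 0.05 20.8 21.1 -77.9" --pt "0.034 0.2 0.08 23.4 23.7 -87.6" --pt "0.034 0.2 0.1 23.4 23.7 -87.6" --pt "0.034 0.2 0.108 23.4 23.7 -87.6" --pt "0.034 0.2 0.108 23.4 23.7 -87.6" --jaw 90

```text
t: 14.2
tool_pos: [0.4186, -0.0319, 0.1714]
orientation: [-2.109, -1.765, -0.567]
force: [0.3, -0.3, 0.3]
opening: 0.0602
gripper_force: 0.0
```

```bash
cat >> h.py <<'E'
x0,y0,a_=.561,.1446,-.1763
ca,sa=np.cos(a_),np.sin(a_)
W=lambda X:np.array([x0+ca*X[0]-sa*X[1],y0+sa*X[0]+ca*X[1],X[2]])
def S(X): d=np.array(X)[:2]-[x0,y0];return np.array([ca*d[0]+sa*d[1],-sa*d[0]+ca*d[1]])
dirx=np.array([ca,sa,0])
E
python3 - <<'E'
from h import *
s=robot.read_state();print(S(s["tool_pos"]),s["opening"],s["q"])
R=down(-10.1,dirx,30)
for X in((-.11,-.185,.022),(-.11,-.149,.022),(-.09,-.124,.022),(-.09,-.039,.022)): rel(W(X),R)
m=wristm();im=robot.read_camera("wrist");cv2.imwrite("pics/w4.png",cv2.cvtColor(im,4))
print([(d["conf"],d["pixel"]) for d in robot.outline_of("wrist","flat_tin")])
for d in robot.outline_of("wrist","flat_tin")[:2]:
    p=onz(m,d["pixel"],.035);print(p,S(p))
E
```

```text
[-0.10928765 -0.19871561] 0.06016409598207094 [-0.63119542 -0.24095363  2.0272304   0.46759787  1.59961894 -0.49856806]
t 14.2 pos [ 0.4186 -0.0319  0.1714] shift mm [-62.9  -0.8 136.1] turn [ 0.07 -0.06 -0.04]
t 14.2 pos [ 0.4186 -0.0319  0.1714] shift mm [-31.8  -0.9 154.2] turn [ 0.07 -0.06 -0.04]
t 14.2 pos [ 0.4186 -0.0319  0.1714] shift mm [-10.1  19.1 166.7] turn [ 0.07 -0.06 -0.04]
t 14.2 pos [ 0.4186 -0.0319  0.1714] shift mm [ 63.4  19.  209.3] turn [ 0.07 -0.06 -0.04]
[(0.77, [255.8, 325.9]), (0.69, [255.4, 171.0])]
[ 0.40404645 -0.10869087  0.035     ] [-0.11009646 -0.27689249]
[0.43276797 0.05415343 0.035     ] [-0.11038109 -0.11153497]
```

View pics/w4.png

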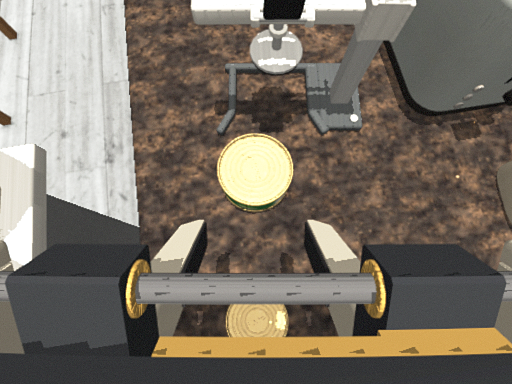

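```bash
python3 - <<'E'
from h import *
m=wristm()
for p in((220,132),(325,130),(235,100),(305,100),(228,68),(235,68),(302,68),(230,103)): print(p,S(onz(m,p,.012)))
print("foot",S(onz(m,(276,52),.09)))
E
```

```text
(220, 132) [-0.15478845 -0.05077299]
(325, 130) [-0.01889964 -0.04749504]
(235, 100) [-0.13635792 -0.00395586]
(305, 100) [-0.04288488 -0.00358696]
(228, 68) [-0.147051    0.04629077]
(235, 68) [-0.13737544  0.0462955 ]
(302, 68) [-0.04468607  0.04673214]
(230, 103) [-0.14291587 -0.00848868]
foot [-0.0870442   0.00635649]
```

carry_out --pt "-0.01 0 0.02 0 0 0" --pt "-0.022 0 0.045 0 0 0" --pt "-0.034 0 0.075 0 0 0" --pt "-0.048 0 0.105 0 0 0" --pt "-0.058 0 0.125 0 0 0" --pt "-0.063 -0.001 0.136 0 0 0" --pt "-0.063 -0.001 0.136 0 0 0"

```text
t: 15.22
tool_pos: [0.4205, -0.0185, 0.0225]
orientation: [-2.107, -1.767, -0.568]
force: [0.1, -0.2, 0.1]
opening: 0.06
gripper_force: 0.0
```

carry_out --pt "0.01 0 0.006 0 0 0" --pt "0.022 0 0.0125 0 0 0" --pt "0.029 0 0.0165 0 0 0" --pt "0.034 0.003 0.0195 0 0 0" --pt "0.039 0.007 0.0225 0 0 0" --pt "0.044 0.011 0.0255 0 0 0" --pt "0.049 0.015 0.0285 0 0 0" --pt "0.055 0.019 0.0315 0 0 0" --pt "0.06 0.02 0.0345 0 0 0" --pt "0.065 0.02 0.0375 0 0 0" --pt "0.07 0.02 0.0405 0 0 0" --pt "0.07 0.02 0.0405 0 0 0"

```text
t: 16.73
tool_pos: [0.4545, 0.058, 0.0225]
orientation: [-2.107, -1.768, -0.569]
force: [0.1, -0.2, 0.5]
opening: 0.0603
gripper_force: 0.3
```

```bash
python3 - <<'E'
from h import *
s=robot.read_state();print(S(s["tool_pos"]),s["tool_pos"][2],s["force"])
for c in("wrist","side","scene"):
    m=wristm() if c=="wrist" else M[c]
    robot.read_camera(c)
    for d in robot.outline_of(c,"flat_tin")[:3]:
        r,cc=np.where(d["pixels"]);print(c,round(d["conf"],2),d["pixel"],cc.min(),cc.max(),r.min(),S(onz(m,d["pixel"],.034)),S(onz(m,((cc.min()+cc.max())/2,r.min()),.04)))
rel(W((-.09,-.039,.022)),down(-10.1,dirx,30))
E
```

```text
[-0.08970131 -0.10395617] 0.022525246715845326 [ 0.05071125 -0.17379909  0.51580303]
wrist 0.69 [258.5, 174.4] 184 328 104 [-0.08905065 -0.06914495] [-0.09065454 -0.02405953]
side 0.77 [251.9, 227.4] 240 268 213 [-0.10634666 -0.03324689] [-0.06643097 -0.0982933 ]
side 0.71 [296.1, 207.6] 285 304 199 [-0.14398999 -0.21833932] [-0.11437841 -0.25733999]
scene 0.74 [251.7, 237.8] 238 268 216 [-0.11759468 -0.05118128] [-0.05719055 -0.08821089]
scene 0.61 [321.5, 208.5] 307 331 198 [-0.12331004 -0.27265012] [-0.0908321  -0.28545588]
t 17.02 pos [0.4544 0.0574 0.0224] shift mm [56.5 -0.3 33.2] turn [ 0.11 -0.07  0.09]
```

carry_out --pt "0.005 0 0.003 0 0 0" --pt "0.01 0 0.006 0 0 0" --pt "0.015 0 0.009 0 0 0" --pt "0.02 0 0.0115 0 0 0" --pt "0.025 0 0.0145 0 0 0" --pt "0.03 0 0.0175 0 0 0" --pt "0.035 0 0.02 0 0 0" --pt "0.04 0 0.023 0 0 0" --pt "0.045 0 0.026 0 0 0" --pt "0.048 0 0.028 0 0 0" --pt "0.051 0 0.0295 0 0 0" --pt "0.053 0 0.0305 0 0 0"

```text
t: 18.52
tool_pos: [0.4651, 0.1179, 0.0226]
orientation: [-2.107, -1.768, -0.568]
force: [0.2, -1.1, -0.0]
opening: 0.0606
gripper_force: 0.8
```

carry_out --pt "0.0015 0 0.0008 0 0 0" --pt "0.003 0 0.0017 0 0 0" --pt "0.0035 0 0.002 0 0 0"

```text
t: 18.9
tool_pos: [0.4658, 0.1217, 0.0226]
orientation: [-2.108, -1.768, -0.568]
force: [-0.7, -1.4, -0.2]
opening: 0.0604
gripper_force: 0.8
```

carry_out --pt "0.001 0 0.0006 0 0 0" --pt "0.002 0 0.0012 0 0 0" --pt "0.002 0 0.0012 0 0 0"

```text
t: 19.27
tool_pos: [0.4662, 0.124, 0.0226]
orientation: [-2.107, -1.768, -0.568]
force: [0.5, -1.2, -1.1]
opening: 0.0602
gripper_force: 0.6
```

carry_out --pt "0.001 0 0.0006 0 0 0" --pt "0.002 0 0.0012 0 0 0" --pt "0.002 0 0.0012 0 0 0"

```text
t: 19.65
tool_pos: [0.4666, 0.1263, 0.0226]
orientation: [-2.107, -1.768, -0.568]
force: [-0.1, -1.0, -0.4]
opening: 0.0599
gripper_force: 0.6
```

```bash
python3 - <<'E'
from h import *
s=robot.read_state();print(S(s["tool_pos"]),s["tool_pos"][2],s["force"])
im=robot.read_camera("wrist");cv2.imwrite("pics/w5.png",cv2.cvtColor(im,4))
m=wristm()
for d in robot.outline_of("wrist","flat_tin")[:3]:
        r,cc=np.where(d["pixels"]);print(round(d["conf"],2),d["pixel"],cc.min(),cc.max(),r.min(),S(onz(m,((cc.min()+cc.max())/2,r.min()),.04)))
E
```

```text
[-0.089689  -0.0345189] 0.02255893741390637 [-0.12499482 -0.98259479 -0.351307  ]
0.78 [253.3, 203.8] 184 328 139 [-0.09056818  0.02110831]
0.32 [260.8, 52.7] 0 511 0 [-0.09099994  0.13030224]
```

View pics/w5.png

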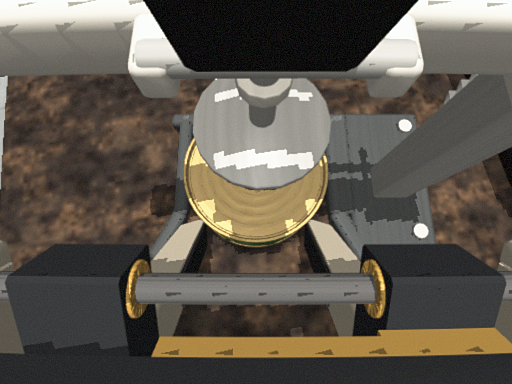

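carry_out --pt "0.001 0 0.0006 0 0 0" --pt "0.002 0 0.0012 0 0 0" --pt "0.002 0 0.0012 0 0 0"

```text
t: 20.12
tool_pos: [0.4672, 0.1277, 0.0224]
orientation: [-2.109, -1.769, -0.567]
force: [-2.4, -6.4, -0.1]
opening: 0.0603
gripper_force: 3.4
```

carry_out --pt "0.001 0 0.0006 0 0 0" --pt "0.002 0 0.0012 0 0 0" --pt "0.002 0 0.0012 0 0 0"

```text
t: 20.5
tool_pos: [0.4676, 0.1285, 0.0222]
orientation: [-2.11, -1.771, -0.565]
force: [-7.0, -18.9, 5.3]
opening: 0.0605
gripper_force: 8.9
```

```bash
python3 - <<'E'
from h import *
m=wristm();im=robot.read_camera("wrist");cv2.imwrite("pics/w6.png",cv2.cvtColor(im,4))
s=robot.read_state();print(S(s["tool_pos"]),s["force"])
for d in robot.outline_of("wrist","flat_tin")[:1]:
    r,cc=np.where(d["pixels"]);print(cc.min(),cc.max(),r.max())
    col=(cc>250)&(cc<262);print(r[col].max())
for rr in(232,236,240):print(rr,S(onz(m,(256,rr),.04)))
c=cv2.imread("pics/w6.png");g=cv2.cvtColor(c,6);print(c[200:256:2,256].tolist())
E
```

```text
[-0.08915363 -0.03225408] [ -7.29722049 -18.36183457   5.289321  ]
182 327 248
248
232 [-0.09005587 -0.03338032]
236 [-0.09005304 -0.03561368]
240 [-0.09005021 -0.03783255]
[[95, 148, 173], [94, 148, 170], [94, 140, 166], [88, 134, 155], [87, 133, 159], [98, 149, 175], [100, 153, 179], [95, 144, 168], [93, 134, 159], [91, 140, 163], [100, 147, 173], [99, 148, 174], [96, 142, 164], [86, 132, 156], [93, 135, 160], [102, 151, 175], [94, 145, 169], [102, 153, 178], [99, 152, 178], [97, 152, 178], [89, 135, 161], [81, 122, 144], [86, 137, 163], [28, 48, 23], [67, 108, 131], [23, 21, 24], [27, 27, 34], [26, 30, 37]]
```

carry_out --pt "-0.01 0 -0.006 0 0 0" --pt "-0.03 0 -0.017 0 0 0" --pt "-0.052 0 -0.03 0 0 0" --pt "-0.078 0 -0.045 0 0 0" --pt "-0.084 0 -0.08 0 0 0" --pt "-0.065 0 -0.12 0 0 0" --pt "-0.04 0 -0.16 0 0 0" --pt "-0.015 0 -0.205 0 0 0" --pt "0.015 0 -0.25 0 0 0" --pt "0.035 0 -0.28 0 0 0" --pt "0.035 0 -0.28 0 0 0"

```text
t: 21.98
tool_pos: [0.449, 0.0223, 0.2858]
orientation: [-2.109, -1.773, -0.574]
force: [-0.8, -0.7, 0.2]
opening: 0.0599
gripper_force: 0.0
```

```bash
python3 - <<'E'
from h import *
rel(W((-.12,.001,.29)),down(-100.1))
robot.read_camera("side");robot.read_camera("scene")
for c in("side","scene"):
  for n in("flat_tin","press_head"):
    for d in robot.outline_of(c,n)[:2]:
        r,cc=np.where(d["pixels"]);print(c,n,round(d["conf"],2),d["pixel"],cc.min(),cc.max(),r.min(),r.max())
E
```

```text
t 21.98 pos [0.449  0.0223 0.2858] shift mm [124.4 -31.   66.7] turn [-23.15 -23.9   87.95]
side flat_tin 0.65 [238.4, 235.1] 225 254 222 249
side flat_tin 0.61 [296.3, 206.3] 285 304 197 213
side press_head 0.85 [238.5, 188.6] 201 264 173 217
scene flat_tin 0.92 [320.6, 208.6] 308 330 199 220
scene flat_tin 0.76 [227.3, 246.3] 214 245 229 258
scene press_head 0.71 [214.5, 215.8] 195 259 170 270
scene press_head 0.68 [221.6, 204.4] 198 246 180 232
```

carry_out --pt "0 0 -0.01 -2.6 -2.7 9.8" --pt "0.005 -0.003 -0.01 -5.1 -5.3 19.5" --pt "0.02 -0.006 -0.005 -7.7 -8 29.3" --pt "0.035 -0.009 0.005 -10.3 -10.6 39.1" --pt "0.05 -0.012 0.015 -12.9 -13.3 48.9" --pt "0.065 -0.016 0.03 -15.4 -15.9 58.6" --pt "0.085 -0.021 0.04 -18 -18.6 68.4" --pt "0.105 -0.026 0.055 -20.6 -21.2 78.2" --pt "0.124 -0.031 0.067 -23.2 -23.9 88" --pt "0.124 -0.031 0.067 -23.2 -23.9 88" --pt "0.124 -0.031 0.067 -23.2 -23.9 88" --jaw 0

```text
t: 23.65
tool_pos: [0.4414, 0.1664, 0.2856]
orientation: [-3.129, 0.273, 0.011]
force: [0.3, -0.6, -0.2]
opening: 0.0928
gripper_force: 0.0
```

```bash
python3 - <<'E'
from h import *
m=wristm();im=robot.read_camera("wrist")
rel(W((-.086,.001,.167)),down(-100.1))
o=cv2.cvtColor(cv2.resize(im,(768,576),interpolation=3),cv2.COLOR_RGB2BGR)
for k in range(0,512,50):cv2.putText(o,str(k),(int(k*1.5),10),0,.35,(0,0,255),1)
for k in range(0,384,50):cv2.putText(o,str(k),(0,int(k*1.5)+4),0,.35,(0,0,255),1)
for x in(-.07,-.102):
  for y in(-.031,.033): print(x,y,proj(m,W((x,y,.2))))
for x in(-.03,-.1626):
  for y in(-.01,.012): print(x,y,proj(m,W((x,y,.16))))
cv2.imwrite("pics/w7v.png",o)
E
```

```text
t 23.7 pos [0.4415 0.1661 0.2859] shift mm [ 36.2  -0.7 118.7] turn [-0.03  0.36  0.05]
-0.07 -0.031 [[291.95236895 135.17377467]]
-0.07 0.033 [[217.36103036 134.95283152]]
-0.102 -0.031 [[290.65060706 171.71976389]]
-0.102 0.033 [[218.4895243  171.50693838]]
-0.03 -0.01 [[266.36484452  89.2045913 ]]
-0.03 0.012 [[243.35182826  89.13594038]]
-0.1626 -0.01 [[264.76292585 219.17080165]]
-0.1626 0.012 [[244.3173489 219.1109179]]
```

View pics/w7v.png

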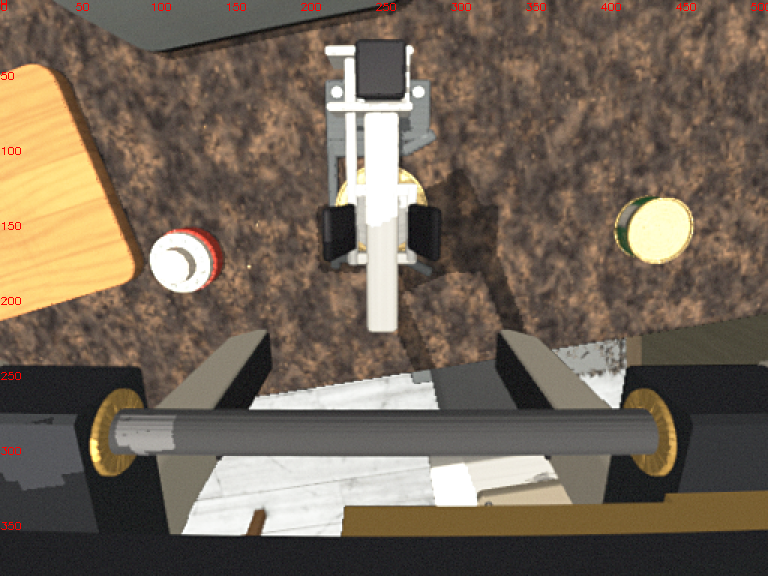

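carry_out --pt "0.012 0 0.01 0 0.2 0" --pt "0.024 0 0.02 0 0.3 0" --pt "0.035 -0.0005 0.035 0 0.3 0" --pt "0.035 -0.0005 0.06 0 0.3 0" --pt "0.035 -0.0005 0.085 0 0.3 0" --pt "0.035 -0.0005 0.105 0 0.3 0" --pt "0.035 -0.0005 0.116 0 0.3 0" --pt "0.035 -0.0005 0.119 0 0.3 0" --pt "0.035 -0.0005 0.119 0 0.3 0" --pt "0.035 -0.0005 0.119 0 0.3 0"

```text
t: 24.95
tool_pos: [0.4761, 0.1614, 0.1681]
orientation: [-3.128, 0.279, -0.001]
force: [0.3, -0.1, 0.3]
opening: 0.0933
gripper_force: 0.0
```

```bash
python3 - <<'E'
from h import *
rel(W((-.0875,.0005,.167)),down(-100.1));print(robot.read_state()["force"])
E
```

```text
t 24.95 pos [0.4761 0.1614 0.1681] shift mm [-1.   1.2  1.1] turn [-0.06 -0.04 -0.09]
[ 0.27509836 -0.06064979  0.2840166 ]
```

carry_out --pt "-0.001 0.001 0.001 0 0 0" --pt "-0.001 0.001 0.001 0 0 0"

```text
t: 25.2
tool_pos: [0.4744, 0.1605, 0.1664]
orientation: [-3.128, 0.279, 0.001]
force: [-0.1, 0.7, -0.3]
opening: 0.0931
gripper_force: 0.0
```

carry_out --pt "0 0 0 0 0 0" --pt "0 0 0 0 0 0" --pt "0 0 0 0 0 0" --pt "0 0 0 0 0 0" --pt "0 0 0 0 0 0" --pt "0 0 0 0 0 0" --pt "0 0 0 0 0 0" --jaw 255 --force 30

```text
t: 26.08
tool_pos: [0.4747, 0.1614, 0.1655]
orientation: [-3.127, 0.279, 0.0]
force: [4.8, 5.7, -5.9]
opening: 0.0389
gripper_force: 28.8
```

carry_out --pt "0 0 0.0 0 0 0" --pt "0 0 0.001 0 0 0" --pt "0 0 0.003 0 0 0" --pt "0 0 0.005 0 0 0" --pt "0 0 0.005 0 0 0"

```text
t: 26.7
tool_pos: [0.4746, 0.1614, 0.1603]
orientation: [-3.127, 0.279, 0.001]
force: [5.5, 5.9, -8.1]
opening: 0.0387
gripper_force: 28.6
```

carry_out --pt "0 0 0.003 0 0 0" --pt "0 0 0.006 0 0 0" --pt "0 0 0.009 0 0 0" --pt "0 0 0.012 0 0 0" --pt "0 0 0.015 0 0 0" --pt "0 0 0.018 0 0 0" --pt "0 0 0.021 0 0 0" --pt "0 0 0.024 0 0 0" --pt "0 0 0.027 0 0 0" --pt "0 0 0.029 0 0 0" --pt "0 0 0.031 0 0 0" --pt "0 0 0.031 0 0 0"

```text
t: 28.2
tool_pos: [0.4746, 0.1614, 0.1294]
orientation: [-3.127, 0.279, 0.0]
force: [6.2, 6.4, -8.3]
opening: 0.0388
gripper_force: 28.6
```

carry_out --pt "0 0 0.001 0 0 0" --pt "0 0 0.002 0 0 0" --pt "0 0 0.003 0 0 0" --pt "0 0 0.004 0 0 0" --pt "0 0 0.004 0 0 0"

```text
t: 28.82
tool_pos: [0.4747, 0.1614, 0.1255]
orientation: [-3.127, 0.279, 0.0]
force: [4.3, 6.2, -7.2]
opening: 0.0389
gripper_force: 28.7
```

carry_out --pt "0 0 0.0007 0 0 0" --pt "0 0 0.0014 0 0 0" --pt "0 0 0.002 0 0 0" --pt "0 0 0.002 0 0 0"

```text
t: 29.32
tool_pos: [0.4746, 0.1614, 0.1236]
orientation: [-3.127, 0.279, 0.0]
force: [4.7, 6.7, -6.7]
opening: 0.0391
gripper_force: 28.8
```

carry_out --pt "0 0 0.0005 0 0 0" --pt "0 0 0.001 0 0 0" --pt "0 0 0.001 0 0 0"

```text
t: 29.7
tool_pos: [0.4747, 0.1614, 0.1226]
orientation: [-3.127, 0.279, 0.0]
force: [4.1, 5.7, -6.5]
opening: 0.0389
gripper_force: 28.8
```

```bash
python3 - <<'E'
from h import *
b=cv2.cvtColor(robot.read_camera("side"),4)[150:270,190:310];a=cv2.cvtColor(robot.read_camera("scene"),4)[170:290,180:300]
cv2.imwrite("pics/e.png",np.hstack([cv2.resize(x,(400,400),interpolation=2) for x in(a,b)]))
E
```

```text
(no output)
```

View pics/e.png

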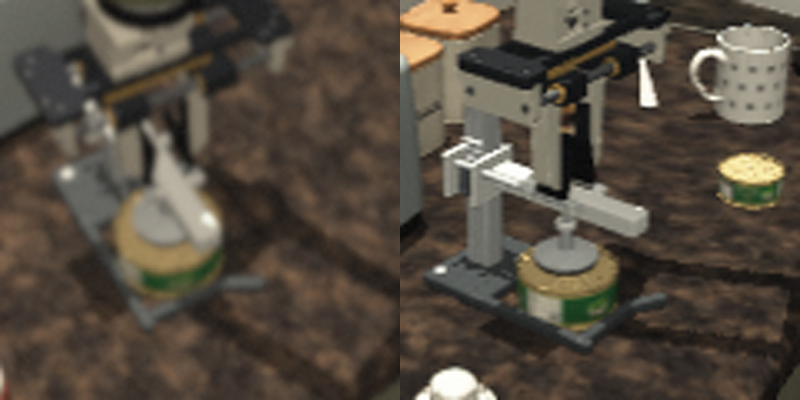

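carry_out --pt "0 0 0.0005 0 0 0" --pt "0 0 0.001 0 0 0" --pt "0 0 0.0015 0 0 0" --pt "0 0 0.0015 0 0 0"

```text
t: 30.3
tool_pos: [0.4746, 0.1614, 0.1211]
orientation: [-3.127, 0.279, 0.0]
force: [5.0, 6.7, -6.2]
opening: 0.0386
gripper_force: 28.8
```

carry_out --pt "0 0 0.0005 0 0 0" --pt "0 0 0.001 0 0 0" --pt "0 0 0.001 0 0 0"

```text
t: 30.68
tool_pos: [0.4747, 0.1614, 0.1201]
orientation: [-3.127, 0.279, 0.0]
force: [4.4, 5.4, -6.2]
opening: 0.0387
gripper_force: 28.8
```

carry_out --pt "0 0 0.0005 0 0 0" --pt "0 0 0.001 0 0 0" --pt "0 0 0.001 0 0 0"

```text
t: 31.05
tool_pos: [0.4746, 0.1614, 0.1191]
orientation: [-3.127, 0.279, 0.0]
force: [5.4, 6.1, -6.5]
opening: 0.0389
gripper_force: 28.8
```

carry_out --pt "0 0 0.0005 0 0 0" --pt "0 0 0.001 0 0 0" --pt "0 0 0.001 0 0 0"

```text
t: 31.42
tool_pos: [0.4747, 0.1614, 0.1186]
orientation: [-3.127, 0.279, 0.0]
force: [2.9, 5.7, -2.7]
opening: 0.0392
gripper_force: 29.2
```

carry_out --pt "0 0 0.0005 0 0 0" --pt "0 0 0.001 0 0 0" --pt "0 0 0.001 0 0 0"

```text
t: 31.8
tool_pos: [0.4747, 0.1615, 0.118]
orientation: [-3.127, 0.279, -0.0]
force: [2.1, 5.5, 2.1]
opening: 0.0388
gripper_force: 29.5
```

carry_out --pt "0 0 0.0005 0 0 0" --pt "0 0 0.001 0 0 0" --pt "0 0 0.001 0 0 0"

```text
t: 32.17
tool_pos: [0.4747, 0.1615, 0.1175]
orientation: [-3.127, 0.278, -0.0]
force: [-0.4, 5.5, 4.3]
opening: 0.0387
gripper_force: 29.9
```

carry_out --pt "0 0 -0.0005 0 0 0" --pt "0 0 -0.001 0 0 0" --pt "0 0 -0.001 0 0 0"

```text
t: 32.55
tool_pos: [0.4747, 0.1615, 0.1181]
orientation: [-3.127, 0.279, -0.0]
force: [0.5, 5.6, 1.7]
opening: 0.0385
gripper_force: 29.6
```

carry_out --pt "0 0 0 0 0 0" --pt "0 0 0 0 0 0" --pt "0 0 0 0 0 0" --pt "0 0 0 0 0 0" --pt "0 0 0 0 0 0" --pt "0 0 0 0 0 0" --pt "0 0 0 0 0 0" --pt "0 0 0 0 0 0" --jaw 0

```text
t: 33.55
tool_pos: [0.4744, 0.1605, 0.1178]
orientation: [-3.129, 0.279, 0.001]
force: [-0.4, 0.1, -0.5]
opening: 0.0926
gripper_force: 0.0
```

carry_out --pt "0 0 -0.01 0 0 0" --pt "0 0 -0.03 0 0 0" --pt "0 0 -0.06 0 0 0" --pt "0 0 -0.1 0 0 0" --pt "0 0 -0.14 0 0 0" --pt "0 0 -0.17 0 0 0" --pt "0 0 -0.18 0 0 0" --pt "0 0 -0.18 0 0 0"

```text
t: 34.55
tool_pos: [0.4746, 0.1604, 0.2979]
orientation: [-3.128, 0.279, -0.0]
force: [0.5, 0.1, -0.2]
opening: 0.093
gripper_force: 0.0
```

```bash
python3 - <<'E'
from h import *
b=cv2.cvtColor(robot.read_camera("side"),4)[150:270,190:310];a=cv2.cvtColor(robot.read_camera("scene"),4)[170:290,180:300]
cv2.imwrite("pics/f.png",np.hstack([cv2.resize(x,(400,400),interpolation=2) for x in(a,b)]))
E
```

```text
(no output)
```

View pics/f.png

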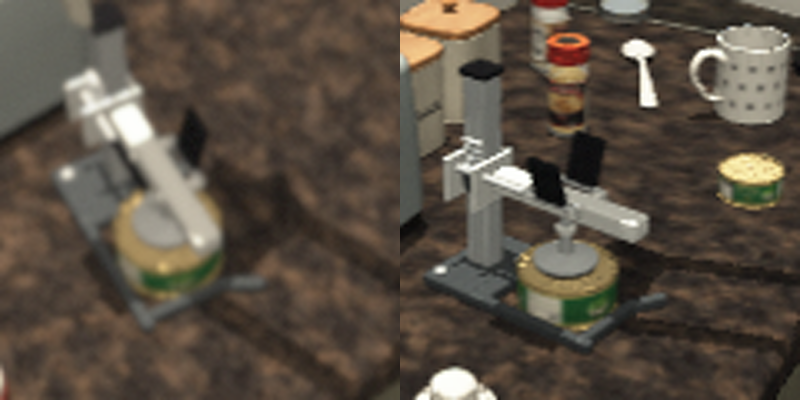

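The foot sits on the tin at about (568,258) in the side view. The tin is in the bay, the levers are released and the bystanders haven't moved.

```bash
python3 -c "
from plant import robot
print(robot.close_job())"
```

```text
the job is handed in; nothing more can be done
None
```

The job is handed in at about 35 s. The head was lifted to the top tooth and hung there by itself, and the tin was pushed up to the stop. The head was then lowered with the levers squeezed until the foot met the tin, and let go; before letting go, the arm briefly pressed with about 4 N on top of the head's own weight. The final pictures show the foot on the tin, with the mug, timer and spice jar still where they were.

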